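# Push a drawer front into the corner stop

### The arm

A 6-joint arm with a two-finger parallel gripper is mounted at the origin on the work surface. World frame = base frame: x ahead of the robot, y to its left, z up, the work surface at z = 0. Lengths are in m, angles in rad, forces in N, time in s.
With the tool pointing down it reaches from about 0.35 to 0.975 m from the base axis. Payload 4.9 kg.
Tool frame: the origin (TCP) lies midway between the tips of the shut fingers; the grasp point (between the pads) lies 19 mm behind it (ctrl.hold_point_z is the distance from the TCP to the grasp point, in m); z points along the fingers, y is the line along which they close (so a half turn about z gives the same grasp; the last joint's range is limited). The gripper opens to 85 mm and grips with 20 to 120 N. Pads are 22 mm wide; open, the fingers measure 114 mm over their backs; the gripper's body (76 mm by 85 mm) begins 54 mm behind the grasp point. The pads swing forward as they close: fully open they stand 13 mm farther back than shut.
Start: joints at [0.99, 0.053, 1.613, -0, 1.476, -0.119], TCP at [0.278, 0.56, 0.199] pointing down, gripper open.
Joint ranges: [-3.01, 3.01], [-1.01, 2.22], [0.06, 2.58], [-1.02, 4.17], [0.09, 2.62], [-3.14, 3.14]. Speed limits (rad/s): [2.57, 2.57, 3.14, 3.14, 3.14, 3.14].

### API

Orientations are given as a rotation vector (axis times angle).
In Python, from station import status, viewer, finish_job, ctrl gives the robot as it stands.
- The arm moves only by the shell command python3 -m jog 'ROWS' [FORCE]. ROWS is JSON, a list of rows, each a list of 7 numbers: the turn, a rotation vector about the tool's x, y, z each as a share of 5 degrees, from -1 to 1, then the shift along the tool's x, y, z each as a share of 30 mm, from -1 to 1, then the opening, from -1 (shut) to 1 (fully open). A call has 1 to 5 rows; each row shifts and turns the commanded pose from where the row before left it, along the tool's axes as they then stand; what a row does not reach is not made up. A row lasts 1/8 s, in which the tool goes at most 62.5 mm and 10.7 degrees, less where a joint would pass 70% of its speed; a pose out of reach is approached as far as the arm can. A call with a number of a shift or a turn outside -1 to 1 is refused whole. A call with a gripper value outside its range is refused whole. The fingers move at their own pace and stop on an object; FORCE is the grip in N (left out, the last holds). Time passes only in rows, so rows that do not move let the fingers close. It gives the time, the measured TCP pose, the force, the opening and the grip force at its end, in the units of the state.
- status.get_obs(): the state, without advancing time (a new reading comes with each control period).
- viewer.get_image(name): name is "scene" or "top" or "wrist"; returns a dict with "img" (400x640x3 uint8, red, green, blue), "fovy" (degrees; the focal length in pixels is half the picture's height over the tangent of half this angle, whatever the lens; pixels are square), "cx", "cy" (the principal point, pixels), "distortion" ([k1, k2, p1, p2, k3] as OpenCV has them; the pictures are not rectified), "rvec" (rotation vector, rad) and "tvec" (3), from world to camera coordinates, as OpenCV has them. Camera axes: x right, y down, z forward; pixel columns grow to the right and rows downward; lengths in m; the calibration is good to about 2 mm. A picture is of the moment at which its call begins. There is no depth.
- finish_job(): hands the job in; it is judged then, once.
The state is a dict: "t": time; "q": joint angles; "dq": joint speeds; "effort": joint torques, N m; "tool_pos": TCP position; "tool_rot": TCP orientation; "contact_force": force on the tool from outside, world axes, zero at the start; "wrist_torque": the same for the moment, N m; "opening": finger opening in m; "grip_force": force on a finger pad.
Only numpy, scipy, OpenCV 4.12 (cv2) and the standard library are available. Lean on these libraries where they do the work, as an engineer would, in place of code of your own. Each camera call takes 0.05 s, during which the arm holds its last target. There are 200 camera calls.

### The job

Push the small drawer front (the dark wooden panel with the round knob) along the bench until it lies flush in the corner stop: its long edge against the long batten and its short end against the short batten. Keep it flat on the bench without picking it up, and do not touch its knob, which has only just been glued on. Leave everything else on the bench where it is.

Things in the scene. Friction and masses are not known exactly. Their poses are not given: they have to be found in the camera images.
- drawer_front: Dark wood drawer front lying flat, face up: a slab 95 mm (its x) by 140 mm (its y), 26 mm thick, about 0.35 kg (varies), sliding freely. Origin: centre of its underside, z = 0 on the bench. Starts within 0.3 rad of the robot's axes, with open bench between it and the stop. Either long edge may go against the long batten.
- front_knob: The round pale wooden knob glued upright at the middle of the drawer front's face: 27 mm across, 22 mm tall, its top 48 mm above the bench. Origin: centre of its foot, 26 mm above the underside of the drawer front.
- corner_stop: Two fixed brown wooden battens, 28 mm wide, 22 mm high. Origin: inner corner at bench level. Long batten: face x = 0 of its frame, from the corner to y = -0.44, wood on the +x side. Short batten: face y = 0, from the corner to x = -0.11, wood on the +y side. x points away from the robot within 0.12 rad. A seated drawer front has its origin at x = -0.0475, y = -0.07 here.
- offcut: Plain dark wood offcut without a knob, 60 by 90 mm, 26 mm thick, loose, beside the drawer front on its left or its right; leave alone. Origin: centre of its underside.
- sanding_block: Cork sanding block 100 by 60 mm, 30 mm high, loose; leave alone. Origin: centre of its underside.
- tin: Closed round paint tin, 90 mm diameter, 100 mm high, loose; leave alone. Origin: centre of its underside.
- glue: Closed glue bottle, 56 mm diameter, 130 mm high, loose; leave alone. Origin: centre of its underside.
- putty_knife: Flat putty knife 210 mm long lying along its x, loose, to the robot's right; leave alone. Origin: under its middle.
- brush: Paint brush 200 mm long lying along its x, loose, to the robot's right; leave alone. Origin: under its middle.
Things that resemble listed ones, but are neither listed nor needed, are in the scene too. What is shaped like the drawer_front but blue, orange or pink is not meant.

How it is judged:
By the outcome, as a careful person would: the job done as asked, in the order asked, and still so for the second after the job is handed in, with the robot touching nothing.
It also fails if it takes over 58 s, if anything falls off the work surface, if the arm or the gripper's body presses on something with over 40 N, if the wrist force passes 120 N, or if a joint passes its speed limit or range.

## Working session

There is one attempt and no reset: what is moved stays moved. The work goes in short steps, Python scripts to look and compute and a shell command to move; the robot and the scene stay as the last step left them, time stands still between calls to the robot, and variables do not carry over. Pictures are saved under pics/ and viewed, at most 10 in all, crops included, and the job is handed in when it is done.

```bash
mkdir -p pics; ls; python3 - <<'E'
from station import status, viewer, ctrl
import cv2,pickle
o=status.get_obs();print({k:o[k] for k in('t','tool_pos','tool_rot','opening')})
for n in('top','scene'):
    d=viewer.get_image(n);pickle.dump(d,open(f'pics/{n}0.pkl','wb'))
    cv2.imwrite(f'pics/{n}0.png',d['img'][:,:,::-1])
    print(n,d['fovy'],d['cx'],d['cy'],d['distortion'],d['rvec'],d['tvec'])
E
```

```text
pics
{'t': 0.0, 'tool_pos': array([0.27807065, 0.55896011, 0.19724777]), 'tool_rot': array([-0.71879042, -3.05748871,  0.00306144]), 'opening': 0.08563995677752044}
top 42.629960957832864 316.18921224719605 189.594902492865 [-0.13463039  0.          0.          0.          0.        ] [ 2.15541817 -2.1063456   0.21989574] [-0.05629908  0.50356192  1.56068032]
scene 47.621969380947206 322.41226934168714 199.27809601499274 [-0.02321199  0.          0.          0.          0.        ] [ 1.62017643  1.76035945 -0.84080943] [ 0.06587236 -0.25265141  1.78177987]
```

View pics/top0.png

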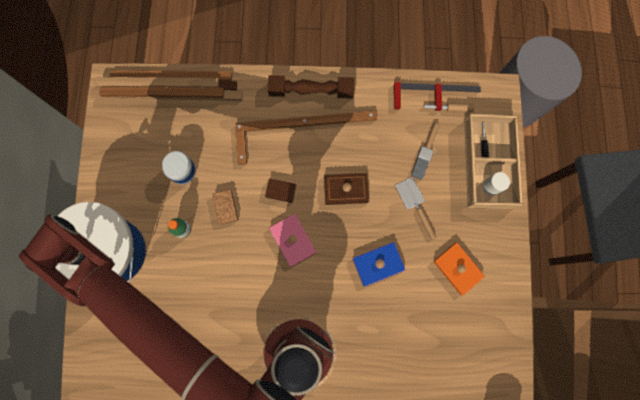

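View pics/scene0.png

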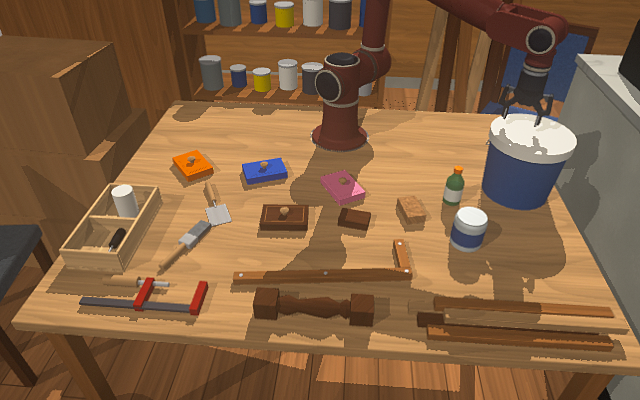

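```bash
cat > h.py <<'E'
import numpy as np,cv2
def K(d):
    f=200/np.tan(np.radians(d['fovy'])/2);return np.array([[f,0,d['cx']],[0,f,d['cy']],[0,0,1.]])
def p2w(d,px,z):
    u=cv2.undistortPoints(np.array(px,float).reshape(-1,1,2),K(d),np.array(d['distortion'])).reshape(-1,2)
    R=cv2.Rodrigues(np.array(d['rvec']))[0];c=-R.T@np.array(d['tvec'])
    r=np.c_[u,np.ones(len(u))]@R
    return c+r*((z-c[2])/r[:,2:])
def w2p(d,P):
    return cv2.projectPoints(np.array(P,float).reshape(-1,3),np.array(d['rvec']),np.array(d['tvec']),K(d),np.array(d['distortion']))[0].reshape(-1,2)
E
python3 - <<'E'
import pickle,cv2
d=pickle.load(open('pics/top0.pkl','rb'))
c=d['img'][95:215,220:400,::-1]
cv2.imwrite('pics/crop0.png',cv2.resize(c,None,fx=4,fy=4,interpolation=cv2.INTER_CUBIC))
E
```

```text
(no output)
```

View pics/crop0.png

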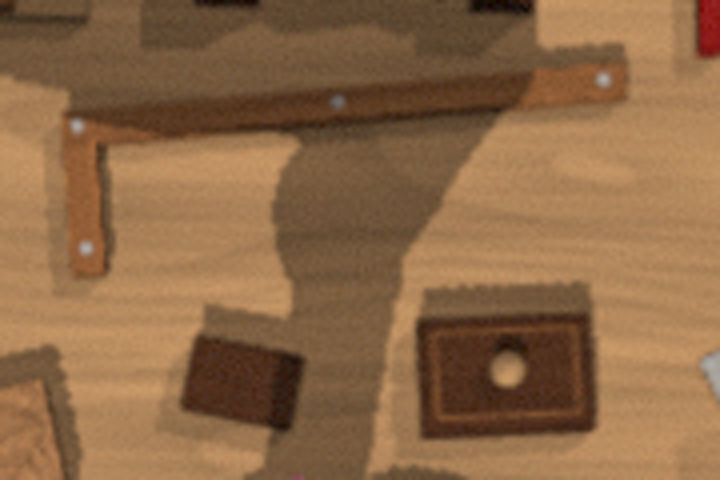

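```bash
python3 - <<'E'
import pickle,cv2,numpy as np
from h import *
np.set_printoptions(precision=4,suppress=True)
d=pickle.load(open('pics/top0.pkl','rb'))
R=cv2.Rodrigues(np.array(d['rvec']))[0];print('cam',-R.T@d['tvec'])
f=lambda l:[(220+(u+.5)/4-.5,95+(v+.5)/4-.5) for u,v in l]
s=p2w(d,f([(77,126),(338,102),(603,79),(86,248)]),.022)[:,:2];print('screws',s)
e=p2w(d,f([(103,146),(625,99),(104,272)]),.022)[:,:2];print('edges',e)
for v in(s[0]-s[2],e[0]-e[1]): print('yaw',np.arctan2(-v[0],v[1]),np.linalg.norm(v))
a=np.arctan2(-(s[0]-s[2])[0],(s[0]-s[2])[1]);Rz=np.array([[np.cos(a),-np.sin(a)],[np.sin(a),np.cos(a)]])
print('in frame about edge corner: ',(s-e[0])@Rz)
g=p2w(d,f([(418,320),(588,315),(594,430),(423,437)]),.026)[:,:2];print('drawer',g,g.mean(0),[np.linalg.norm(g[i]-g[i-1]) for i in range(4)])
print('knob',p2w(d,f([(509,370)]),.048))
print('offcut',p2w(d,f([(203,336),(275,350),(260,424),(183,408)]),.026)[:,:2])
# mask
hsv=d['img'].astype(int); m=((hsv[:,:,0]<105)&(hsv[:,:,0]-hsv[:,:,2]>15)).astype(np.uint8); m[:172]=0;m[210:]=0;m[:,:322]=0;m[:,375:]=0
c=max(cv2.findContours(m,0,1)[0],key=cv2.contourArea)
w=p2w(d,c[:,0],.026)[:,:2].astype(np.float32);print('mask rect',cv2.minAreaRect(w*1000))
E
```

```text
cam [ 0.2042 -0.0193  1.628 ]
screws [[ 0.7148  0.2124]
 [ 0.7406 -0.0006]
 [ 0.767  -0.2187]
 [ 0.612   0.1997]]
edges [[ 0.6982  0.1902]
 [ 0.7502 -0.2369]
 [ 0.5924  0.1841]]
yaw 0.12053108438366769 0.4343234859859521
yaw 0.12123243159463014 0.43030873146143483
in frame about edge corner:  [[ 0.0191  0.0201]
 [ 0.0192 -0.1946]
 [ 0.0191 -0.4143]
 [-0.0844  0.0197]]
drawer [[ 0.5583 -0.0694]
 [ 0.566  -0.2059]
 [ 0.4725 -0.2109]
 [ 0.4636 -0.0751]] [ 0.5151 -0.1403] [np.float64(0.09485859599860631), np.float64(0.13671689904115403), np.float64(0.09360389435409218), np.float64(0.136138941390222)]
knob [[ 0.515  -0.1411  0.048 ]]
offcut [[0.5409 0.102 ]
 [0.5309 0.0441]
 [0.4709 0.0542]
 [0.4822 0.1156]]
mask rect ((515.9661254882812, -140.02490234375), (99.28916931152344, 140.0352783203125), 3.5962090492248535)
```

```bash
python3 - <<'E'
import pickle,cv2,numpy as np
from h import *
d=pickle.load(open('pics/top0.pkl','rb'));h=cv2.cvtColor(d['img'],cv2.COLOR_RGB2HSV)
for n,lo,hi in(('blue',105,125),('pink',160,178)):
    m=((h[:,:,0]>=lo)&(h[:,:,0]<=hi)&(h[:,:,1]>90)).astype(np.uint8);m[:205]=0;m[300:]=0;m[:,:250]=0
    c=max(cv2.findContours(m,0,1)[0],key=cv2.contourArea)
    r=cv2.minAreaRect(p2w(d,c[:,0],.026)[:,:2].astype(np.float32)*1000);print(n,r,cv2.boxPoints(r).round())
E
python3 -m jog '[[0,0,-1,0,0,-1,1],[0,0,-1,0,0,0,1],[0,0,-1,0,0,0,0],[0,0,-1,0,0,0,0],[0,0,-1,0,0,0,0]]'
python3 -m jog '[[0,0,-1,0,0,0,0],[0,0,-0.7,0,0,0,0],[0,0,0,0,-1,0,0],[0,0,0,0,-1,0,0],[0,0,0,0,-1,0,0]]'
```

```text
blue ((278.5062561035156, -244.98550415039062), (93.42401123046875, 139.87893676757812), 22.586273193359375) [[ 209. -198.]
 [ 262. -328.]
 [ 348. -292.]
 [ 295. -162.]]
pink ((348.1407470703125, 26.169403076171875), (140.7537841796875, 93.14685821533203), 30.942209243774414) [[264.  30.]
 [312. -50.]
 [432.  22.]
 [385. 102.]]
t: 0.72
tool_pos: [0.2783, 0.5592, 0.2277]
tool_rot: [-0.035, -3.141, 0.002]
contact_force: [0.5, 0.9, -0.0]
opening: 0.0426
grip_force: 0.0
t: 1.35
tool_pos: [0.2893, 0.4691, 0.2278]
tool_rot: [0.193, -3.135, 0.001]
contact_force: [0.3, -0.3, 0.1]
opening: 0.0426
grip_force: 0.0
```

```bash

python3 -m jog '[[0,0,0,0,-1,0,0],[0,0,0,0,-1,0,0],[0,0,0,0,-1,0,0],[0,0,0,0,-1,0,0],[0,0,0,0,-1,0,0]]' >/dev/null
python3 -m jog '[[0,0,0,0,-1,0,0],[0,0,0,0,-1,0,0],[0,0,0,0,-1,0,0],[0,0,0,0,-1,0,0],[0,0,0,0,-1,0,0]]' >/dev/null
python3 -m jog '[[0,0,0,-0.2,-1,0,0.5],[0,0,0,-0.2,-1,0,0.5],[0,0,0,-0.2,-1,0,0.5],[0,0,0,-0.2,-1,0,0.5],[0,0,0,-0.2,-1,0,0.5]]' >/dev/null
python3 -m jog '[[0,0,0,-0.2,-1,0,0.5],[0,0,0,-0.2,-1,0,0.5],[0,0,0,-0.2,-1,0.2,0.5],[0,0,0,-0.2,-1,0.5,0.5],[0,0,0,-0.2,-1,1,0.5]]'
python3 -m jog '[[0,0,0,-0.2,-1,1,0.5],[0,0,0,0,0,1,0.5],[0,0,0,0,0,1,0.5],[0,0,0,0,0,0,0.5]]'
```

```text
t: 3.85
tool_pos: [0.4235, -0.1193, 0.178]
tool_rot: [-0.192, 3.133, -0.002]
contact_force: [0.7, 0.6, -0.5]
opening: 0.064
grip_force: 0.0
t: 4.35
tool_pos: [0.4298, -0.1458, 0.0844]
tool_rot: [0.192, -3.13, -0.006]
contact_force: [0.3, -0.3, 0.7]
opening: 0.0638
grip_force: 0.0
```

```bash

python3 -m jog '[[0,0,0,0,0,1,0.5],[0,0,0,0,0,1,0.5],[0,0,0,0,0,0.5,0.5],[0,0,0,0,0,0,0.5]]'
python3 - <<'E'
from station import viewer
import cv2,numpy as np
a=viewer.get_image('top')['img'][120:270,270:430,::-1];b=viewer.get_image('wrist')['img'][:,:,::-1]
cv2.imwrite('pics/a1.png',np.hstack([cv2.resize(a,(400,375)),cv2.resize(b,(400,250))[:,:] if 0 else cv2.copyMakeBorder(cv2.resize(b,(400,250)),0,125,0,0,0)]))
E
```

```text
t: 4.85
tool_pos: [0.432, -0.1468, 0.0124]
tool_rot: [0.193, -3.135, -0.001]
contact_force: [-0.1, -0.6, -0.1]
opening: 0.0639
grip_force: 0.0
```

View pics/a1.png

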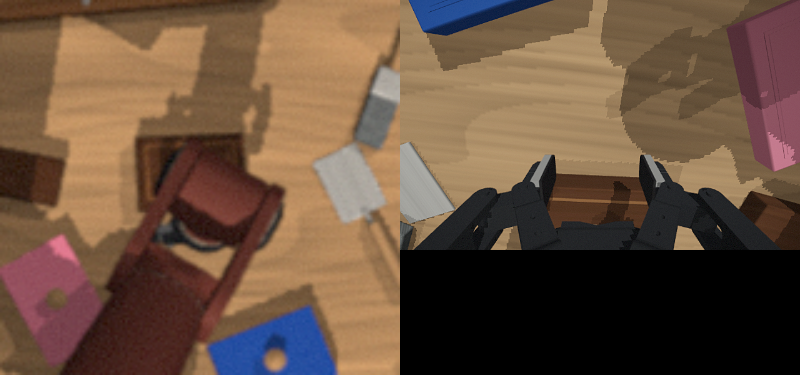

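```bash

python3 -m jog '[[0,0,0,0,0,0.27,0.5],[0,0,0,-0.2,0,0,0.5],[0,0,0,-0.3,0,0,0.5],[0,0,0,-0.3,0,0,0.5],[0,0,0,-0.3,0,0,0.5]]'
python3 -m jog '[[0,0,0,-0.3,0,0,0.5],[0,0,0,-0.3,0,0,0.5],[0,0,0,-0.3,0,0,0.5],[0,0,0,-0.3,0,0,0.5],[0,0,0,-0.3,0,0,0.5]]'
python3 -m jog '[[0,0,0,-0.3,0,0,0.5],[0,0,0,-0.3,0,0,0.5],[0,0,0,-0.3,0,0,0.5],[0,0,0,-0.3,0,0,0.5],[0,0,0,-0.3,0,0,0.5]]'
python3 - <<'E'
from station import viewer
import cv2,numpy as np
a=viewer.get_image('top')['img'][95:215,220:400,::-1]
cv2.imwrite('pics/a2.png',cv2.resize(a,None,fx=4,fy=4))
E
```

```text
t: 5.58
tool_pos: [0.4659, -0.1429, 0.0046]
tool_rot: [-0.193, 3.135, -0.0]
contact_force: [-0.0, 0.2, 0.2]
opening: 0.0641
grip_force: 0.0
t: 6.2
tool_pos: [0.5102, -0.1373, 0.0044]
tool_rot: [0.193, -3.136, -0.0]
contact_force: [-0.1, -0.9, -0.0]
opening: 0.0642
grip_force: 0.0
t: 6.82
tool_pos: [0.5549, -0.1318, 0.0044]
tool_rot: [0.193, -3.136, -0.0]
contact_force: [0.3, -0.1, 0.4]
opening: 0.064
grip_force: 0.0
```

View pics/a2.png

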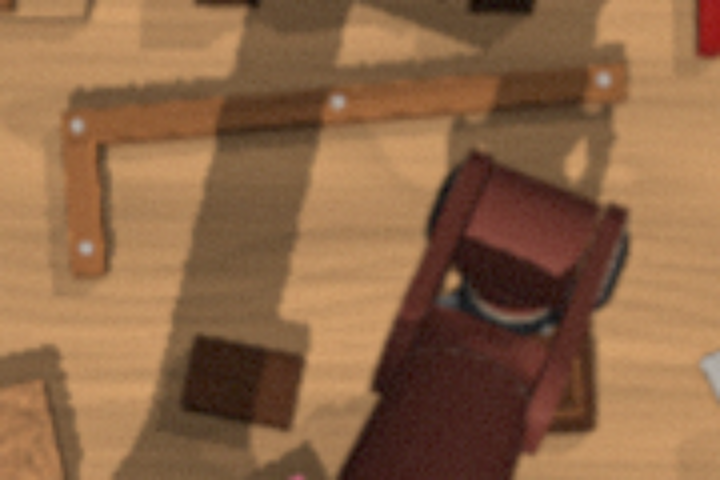

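```bash

python3 - <<'E'
from station import viewer
import cv2,numpy as np
a=viewer.get_image('scene')['img'][150:300,210:430,::-1];b=viewer.get_image('wrist')['img'][:,:,::-1]
cv2.imwrite('pics/a3.png',np.hstack([cv2.resize(a,(440,300),interpolation=cv2.INTER_CUBIC),cv2.resize(b,(360,225))[:,:] if 0 else cv2.copyMakeBorder(cv2.resize(b,(360,225)),0,75,0,0,0)]))
E
```

```text
(no output)
```

View pics/a3.png

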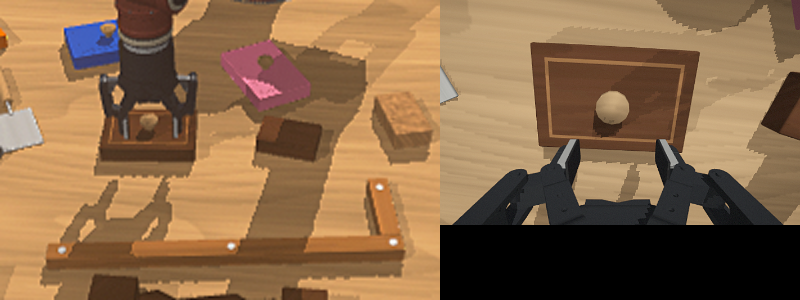

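```bash

python3 - <<'E'
from station import viewer,status,ctrl
import cv2,numpy as np
from h import *
np.set_printoptions(precision=4,suppress=True)
print(status.get_obs()['tool_pos'],ctrl.hold_point_z)
d=viewer.get_image('scene')
a,b=p2w(d,[(272.5,218.5),(299,218.5)],0.0),p2w(d,[(272.5,218.5),(299,218.5)],0.1)
for p,q in zip(a,b):
    t=(.555-p[0])/(q[0]-p[0]);print(p+t*(q-p))
print('tcp px',w2p(d,[status.get_obs()['tool_pos']]), 'z=.03',w2p(d,[[.5549,-.1318,.03]]))
c=d['img'][190:240,250:320,::-1];cv2.imwrite('pics/a4.png',cv2.resize(c,None,fx=9,fy=9,interpolation=cv2.INTER_CUBIC))
E
```

```text
[ 0.5547 -0.1318  0.0044] 0.0187
[ 0.555  -0.1706  0.0316]
[ 0.555  -0.0917  0.0377]
tcp px [[285.948  226.0271]] z=.03 [[285.5661 219.6676]]
```

View pics/a4.png

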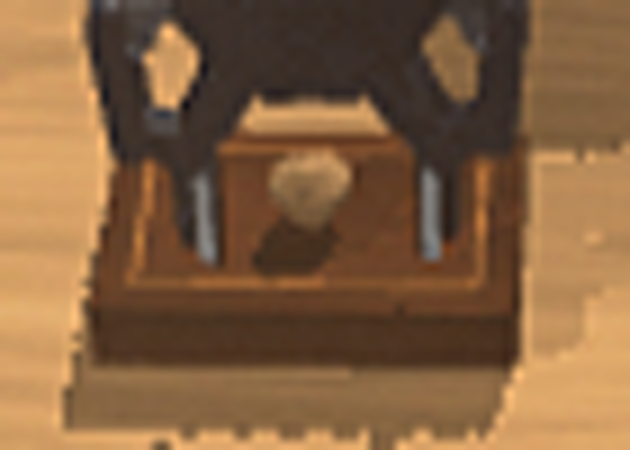

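```bash

python3 -m jog '[[0,0,0,0,0,-1,0.5],[0,0,0,0,0,-1,0.5],[0,0,0,1,0,0,0.5],[0,0,0,1,0,0,0.5],[0,0,0,1,0,0,0.5]]' >/dev/null
python3 -m jog '[[0,0,0,1,0,0,0.5],[0,0,0,0.2,0,0,0.5],[0,0,0,0,0,1,0.5],[0,0,0,0,0,1,0.5],[0,0,0,0,0,0,0.5]]'
python3 -m jog '[[0,0,0,0,0,0.1,0.5],[0,0,0,0,0,0.1,0.5],[0,0,0,0,0,0,0.5]]'
python3 - <<'E'
from station import viewer
import cv2,numpy as np
d=viewer.get_image('scene')
c=d['img'][170:240,240:330,::-1];cv2.imwrite('pics/a5.png',cv2.resize(c,None,fx=8,fy=8,interpolation=cv2.INTER_CUBIC))
E
```

```text
t: 8.28
tool_pos: [0.4275, -0.1462, 0.0022]
tool_rot: [0.193, -3.131, -0.005]
contact_force: [-1.0, 0.2, 0.1]
opening: 0.0642
grip_force: 0.0
t: 8.65
tool_pos: [0.4298, -0.1476, -0.0009]
tool_rot: [-0.193, 3.135, -0.001]
contact_force: [0.4, -0.1, 0.2]
opening: 0.064
grip_force: 0.0
```

View pics/a5.png

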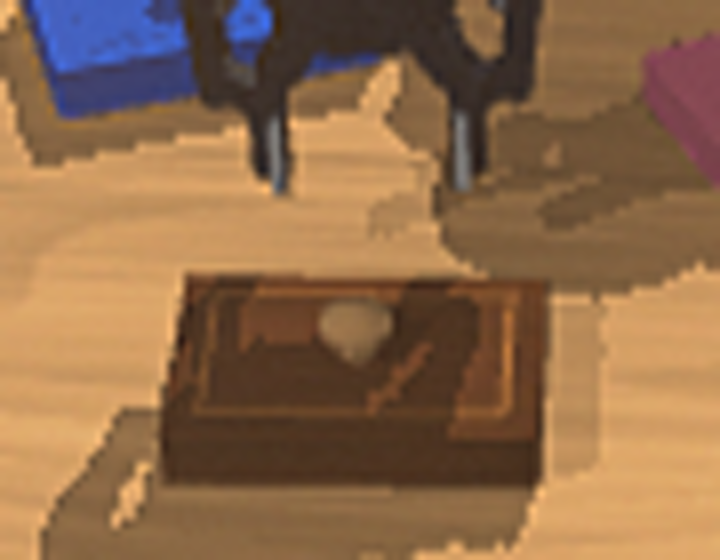

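```bash

python3 - <<'E'
from station import viewer
from h import *
d=viewer.get_image('scene')
a,b=p2w(d,[(274.9,193.9),(297.6,193.5)],0.0),p2w(d,[(274.9,193.9),(297.6,193.5)],0.1)
for p,q in zip(a,b): t=(.43-p[0])/(q[0]-p[0]);print(p+t*(q-p))
E
python3 -m jog '[[0,0,0,0,0,0.1,0.5],[0,0,0,0,0,0.1,0.5],[0,0,0,0,0,0,0.5]]' | grep -E 'pos|force'
python3 -m jog '[[0,0,0,0,0,0.1,0.5],[0,0,0,0,0,0,0.5]]'| grep -E 'pos|force'
```

```text
[ 0.43       -0.18397838  0.0261368 ]
[ 0.43       -0.11121544  0.03281838]
tool_pos: [0.4289, -0.1472, -0.008]
contact_force: [0.0, -0.2, 0.9]
grip_force: 0.0
tool_pos: [0.429, -0.1472, -0.0109]
contact_force: [-0.1, -0.1, -0.3]
grip_force: 0.0
```

```bash

python3 -m jog '[[0,0,0,0,0,0.1,0.5],[0,0,0,0,0,0,0.5]]' | grep -E 'pos|force'
python3 -m jog '[[0,0,0,0,0,0.1,0.5],[0,0,0,0,0,0,0.5]]' | grep -E 'pos|force'
python3 -m jog '[[0,0,0,-0.3,0,0,0.5],[0,0,0,-0.3,0,0,0.5],[0,0,0,-0.3,0,0,0.5],[0,0,0,-0.3,0,0,0.5],[0,0,0,0,0,0,0.5]]'| grep -E 'pos|force'
python3 - <<'E'
from station import viewer
import cv2,numpy as np
d=viewer.get_image('scene')
c=d['img'][170:240,240:330,::-1];cv2.imwrite('pics/a6.png',cv2.resize(c,None,fx=8,fy=8,interpolation=cv2.INTER_CUBIC))
E
```

```text
tool_pos: [0.429, -0.1472, -0.0139]
contact_force: [-0.0, 0.5, 1.1]
grip_force: 0.0
tool_pos: [0.429, -0.1472, -0.0169]
contact_force: [-0.0, 0.5, 0.3]
grip_force: 0.0
tool_pos: [0.4658, -0.1429, -0.0165]
contact_force: [0.1, -0.1, -0.1]
grip_force: 0.0
```

View pics/a6.png

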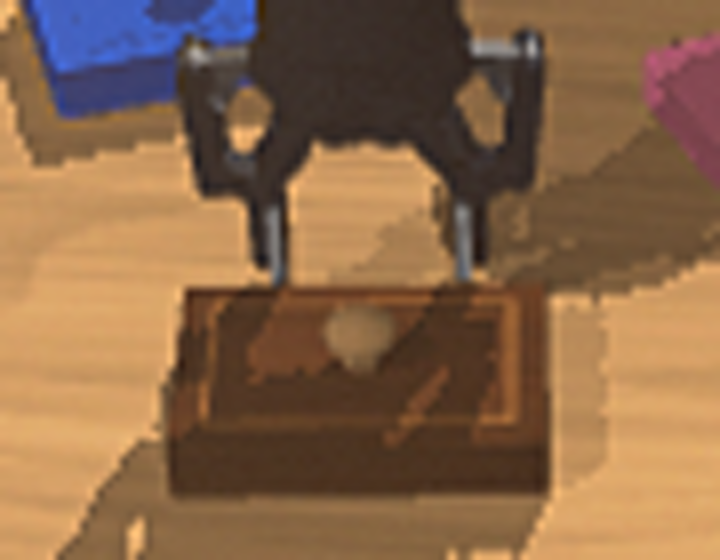

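```bash

python3 -m jog '[[0,0,0,-0.3,0,0,0.5],[0,0,0,-0.3,0,0,0.5],[0,0,0,-0.3,0,0,0.5],[0,0,0,-0.3,0,0,0.5],[0,0,0,-0.3,0,0,0.5]]'| grep -E 'pos|force'
python3 -m jog '[[0,0,0,-0.3,0,0,0.5],[0,0,0,-0.3,0,0,0.5],[0,0,0,-0.3,0,0,0.5],[0,0,0,-0.3,0,0,0.5],[0,0,0,-0.3,0,0,0.5]]'| grep -E 'pos|force'
python3 -m jog '[[0,0,0,-0.3,0,0,0.5],[0,0,0,-0.3,0,0,0.5],[0,0,0,-0.3,0,0,0.5],[0,0,0,-0.3,0,0,0.5],[0,0,0,0,0,0,0.5]]'| grep -E 'pos|force'
```

```text
tool_pos: [0.5102, -0.1372, -0.0167]
contact_force: [-1.3, 0.2, -0.6]
grip_force: 0.7
tool_pos: [0.5549, -0.1318, -0.0166]
contact_force: [-1.3, -0.6, -1.8]
grip_force: 0.7
tool_pos: [0.5914, -0.1275, -0.0161]
contact_force: [-0.1, 0.0, -0.2]
grip_force: 0.0
```

```bash

python3 -m jog '[[0,0,0,-0.3,0,0,0.5],[0,0,0,-0.3,0,0,0.5],[0,0,0,-0.2,0,0,0.5],[0,0,0,-0.2,0,0,0.5],[0,0,0,0,0,0,0.5]]'| grep -E 'pos|force'
python3 -m jog '[[0,0,0,-0.1,0,0,0.5],[0,0,0,-0.1,0,0,0.5],[0,0,0,0,0,0,0.5]]'| grep -E 'pos|force'
```

```text
tool_pos: [0.6208, -0.1237, -0.0165]
contact_force: [-0.8, 0.2, 0.3]
grip_force: 0.0
tool_pos: [0.6261, -0.123, -0.0166]
contact_force: [-1.1, -0.8, 0.4]
grip_force: 0.7
```

```bash

python3 -m jog '[[0,0,0,-0.1,0,0,0.5],[0,0,0,0,0,0,0.5]]'| grep -E 'pos|contact'
python3 -m jog '[[0,0,0,-0.07,0,0,0.5],[0,0,0,0,0,0,0.5]]'| grep -E 'pos|contact'
```

```text
tool_pos: [0.629, -0.1227, -0.0166]
contact_force: [-1.6, -0.8, 0.5]
tool_pos: [0.631, -0.1224, -0.0166]
contact_force: [-1.8, -0.1, -0.1]
```

```bash
for i in 1; do
python3 -m jog '[[0,0,0,-0.06,0,0,0.5],[0,0,0,0,0,0,0.5]]'| grep -E 'pos|contact'
python3 -m jog '[[0,0,0,-0.06,0,0,0.5],[0,0,0,0,0,0,0.5]]'| grep -E 'pos|contact'; done
```

```text
tool_pos: [0.6328, -0.1222, -0.0166]
contact_force: [-1.8, 0.2, 1.7]
tool_pos: [0.6346, -0.122, -0.0166]
contact_force: [-2.0, -0.8, 0.8]
```

```bash

python3 -m jog '[[0,0,0,-0.06,0,0,0.5],[0,0,0,0,0,0,0.5]]'| grep -E 'pos|contact'
python3 -m jog '[[0,0,0,-0.06,0,0,0.5],[0,0,0,0,0,0,0.5]]'| grep -E 'pos|contact'
```

```text
tool_pos: [0.6364, -0.1217, -0.0166]
contact_force: [-1.5, -0.0, 0.2]
tool_pos: [0.6376, -0.1214, -0.0167]
contact_force: [-4.3, -0.6, 2.5]
```

```bash

python3 -m jog '[[0,0,0,-0.06,0,0,0.5],[0,0,0,0,0,0,0.5]]'| grep -E 'pos|contact'
python3 -m jog '[[0,0,0,-0.06,0,0,0.5],[0,0,0,0,0,0,0.5]]'
```

```text
tool_pos: [0.6376, -0.1213, -0.0168]
contact_force: [-10.7, -1.5, 6.7]
t: 15.42
tool_pos: [0.6376, -0.1212, -0.0169]
tool_rot: [0.192, -3.126, -0.002]
contact_force: [-16.4, -0.8, 11.0]
opening: 0.0641
grip_force: 8.1
```

```bash

python3 -m jog '[[0,0,0,0.5,0,0,0.5],[0,0,0,0.5,0,-1,0.5],[0,0,0,0,0,-1,0.5],[0,0,0,0,0,-1,0.5],[0,0,0,0,0,0,-0.4]]' | grep pos
python3 -m jog '[[0,0,0,-0.5,-1,0,-0.4],[0,0,0,-0.5,-1,0,-0.4],[0,0,0,-0.7,-1,0,-0.4],[0,0,0,-0.7,-0.9,0,-0.4],[0,0,0,-0.4,0,0,-0.4]]' 
python3 - <<'E'
from station import viewer,status
import cv2,pickle
from h import *
print(status.get_obs()['q'].round(3))
d=viewer.get_image('top');pickle.dump(d,open('pics/top1.pkl','wb'))
E
```

```text
tool_pos: [0.6147, -0.1256, 0.0772]
t: 16.68
tool_pos: [0.7097, -0.232, 0.0714]
tool_rot: [0.19, -3.135, -0.001]
contact_force: [0.5, 0.7, -0.9]
opening: 0.0254
grip_force: 0.0
[-0.416  0.425  1.395  0.     1.323 -2.107]
```

```bash

python3 -m jog '[[0,0,1,0,0,0,-0.4],[0,0,1,0,0,0,-0.4],[0,0,1,0,0,0,-0.4],[0,0,1,0,0,0,-0.4],[0,0,1,0,0,0,-0.4]]' >/dev/null
python3 -m jog '[[0,0,1,0,0,0,-0.4],[0,0,1,0,0,0,-0.4],[0,0,1,0,0,0,-0.4],[0,0,1,0,0,0,-0.4],[0,0,1,0,0,0,-0.4]]' >/dev/null
python3 -m jog '[[0,0,1,0,0,0,-0.4],[0,0,1,0,0,0,-0.4],[0,0,1,0,0,0,-0.4],[0,0,1,0,0,0,-0.4],[0,0,1,0,0,0,-0.4]]' >/dev/null
python3 -m jog '[[0,0,1,0,0,0,-0.4],[0,0,1,0,0,0,-0.4],[0,0,1,0,0,0,-0.4],[0,0,0,0,0,0,-0.4]]'
python3 - <<'E'
from station import viewer
import pickle
from h import *
np.set_printoptions(precision=4,suppress=True)
c0=np.array([.7026,.1968]);a=.1215;Rz=np.array([[np.cos(a),-np.sin(a)],[np.sin(a),np.cos(a)]])
d=viewer.get_image('scene');pickle.dump(d,open('pics/scene1.pkl','wb'))
for n in('top','scene'):
  for f in('0','1'):
    d=pickle.load(open(f'pics/{n}{f}.pkl','rb'))
    # knob: pale blob ringed by dark wood; list dark components in the bench zone
    i=d['img'].astype(int);m=((i[:,:,0]<112)&(i[:,:,0]-i[:,:,2]>15)&(i.sum(2)<230)).astype(np.uint8)
    k,l,s,ce=cv2.connectedComponentsWithStats(m)
    for j in range(1,k):
        w=p2w(d,[ce[j]],.026)[0,:2]
        if 150<s[j,4]<4000 and .4<w[0]<.75 and abs(w[1])<.3: print(n,f,s[j],w,(w-c0)@Rz)
E
```

```text
t: 19.1
tool_pos: [0.7088, -0.2292, 0.0725]
tool_rot: [-2.077, -2.355, 0.0]
contact_force: [-0.2, -0.3, -0.9]
opening: 0.026
grip_force: 0.0
top 0 [ 236  112  117   19 1207] [0.7334 0.0081] [ 0.0077 -0.1911]
top 0 [ 324  173   45   32 1233] [ 0.5159 -0.1398] [-0.2262 -0.3115]
top 0 [265 179  32  27 574] [0.5034 0.0675] [-0.2134 -0.1042]
top 1 [280 117  29  14 297] [0.7271 0.0352] [ 0.0048 -0.1634]
scene 0 [260 205  49  26 579] [ 0.5613 -0.136 ] [-0.1805 -0.3132]
scene 0 [266 207  37  14 406] [ 0.5255 -0.1398] [-0.2166 -0.3126]
scene 0 [338 208  33  23 494] [0.531  0.0666] [-0.1861 -0.1084]
scene 1 [338 208  33  23 579] [0.528  0.0698] [-0.1887 -0.1049]
scene 1 [257 244  53  27 444] [ 0.7123 -0.1151] [-0.0281 -0.3107]
scene 1 [276 248  28  17 172] [ 0.6948 -0.1029] [-0.0441 -0.2965]
```

```bash

python3 -m jog '[[0,0,0,0,0,1,-0.4],[0,0,0,0,0,0.9,-0.4],[0,0,0,0,0,0.3,-0.4],[0,0,0,0,0,0,-0.4]]' | grep -E 'pos|contact'
python3 -m jog '[[0,0,0,0,0,0.1,-0.4],[0,0,0,0,0,0,-0.4]]' | grep -E 'pos|contact'
python3 -m jog '[[0,0,0,0,0,0.1,-0.4],[0,0,0,0,0,0,-0.4]]' | grep -E 'pos|contact'
python3 -m jog '[[0,0,0,0,0,0.1,-0.4],[0,0,0,0,0,0,-0.4]]' | grep -E 'pos|contact'
python3 - <<'E'
from station import viewer
import cv2,numpy as np
a=viewer.get_image('scene')['img'][190:270,210:310,::-1];b=viewer.get_image('top')['img'][100:200,270:395,::-1]
cv2.imwrite('pics/a7.png',np.hstack([cv2.resize(x,(400,320),interpolation=cv2.INTER_CUBIC) for x in(a,b)]))
E
```

```text
tool_pos: [0.709, -0.2302, 0.0067]
contact_force: [-1.0, -0.5, -0.9]
tool_pos: [0.7102, -0.2309, 0.0056]
contact_force: [0.3, 0.1, -0.3]
tool_pos: [0.7094, -0.2306, 0.0013]
contact_force: [-0.2, 0.0, 0.3]
tool_pos: [0.7091, -0.2305, -0.0021]
contact_force: [0.3, 0.5, 0.0]
```

View pics/a7.png

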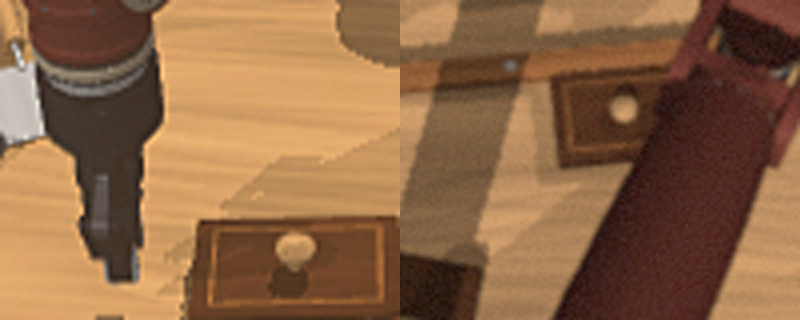

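```bash

python3 -m jog '[[0,0,0,0,0,0.1,-0.4],[0,0,0,0,0,0,-0.4]]' | grep -E 'pos|contact'
python3 -m jog '[[0,0,0,0,0,0.1,-0.4],[0,0,0,0,0,0,-0.4]]' | grep -E 'pos|contact'
python3 -m jog '[[0,0,0,0,0,0.1,-0.4],[0,0,0,0,0,0,-0.4]]' | grep -E 'pos|contact'
python3 -m jog '[[0,0,0,0.3,0,0,-0.4],[0,0,0,0.3,0,0,-0.4],[0,0,0,0.3,0,0,-0.4],[0,0,0,0.3,0,0,-0.4],[0,0,0,0.3,0,0,-0.4]]'
python3 -m jog '[[0,0,0,0.3,0,0,-0.4],[0,0,0,0.3,0,0,-0.4],[0,0,0,0.3,0,0,-0.4]]'| grep -E 'pos|contact'
python3 - <<'E'
from station import viewer
import pickle
from h import *
np.set_printoptions(precision=4,suppress=True)
c0=np.array([.7026,.1968]);a=.1215;Rz=np.array([[np.cos(a),-np.sin(a)],[np.sin(a),np.cos(a)]])
d=viewer.get_image('scene')
for nm,d in(('before',pickle.load(open('pics/scene1.pkl','rb'))),('now',d)):
    i=d['img'].astype(int);m=((i[:,:,0]<112)&(i[:,:,0]-i[:,:,2]>15)&(i.sum(2)<230)).astype(np.uint8)
    k,l,s,ce=cv2.connectedComponentsWithStats(m)
    for j in range(1,k):
        w=p2w(d,[ce[j]],.026)[0,:2]
        if 150<s[j,4]<4000 and .4<w[0]<.75 and abs(w[1])<.3: print(nm,s[j],(w-c0)@Rz)
E
```

```text
tool_pos: [0.7092, -0.2305, -0.005]
contact_force: [0.4, -0.4, -0.3]
tool_pos: [0.7092, -0.2305, -0.0081]
contact_force: [-0.5, 0.3, 0.0]
tool_pos: [0.7092, -0.2305, -0.011]
contact_force: [-0.1, -0.5, -0.3]
t: 21.88
tool_pos: [0.704, -0.1857, -0.0104]
tool_rot: [2.08, 2.353, -0.001]
contact_force: [-0.1, -1.2, -0.9]
opening: 0.0254
grip_force: 0.9
tool_pos: [0.7006, -0.1587, -0.0105]
contact_force: [0.6, -2.3, 0.0]
before [338 208  33  23 579] [-0.1887 -0.1049]
before [257 244  53  27 444] [-0.0281 -0.3107]
before [276 248  28  17 172] [-0.0441 -0.2965]
now [ 249  205   76   66 1221] [-0.1016 -0.3299]
now [338 208  33  23 587] [-0.1881 -0.1049]
now [278 247  41  18 483] [-0.0432 -0.2758]
```

```bash

python3 -m jog '[[0,0,0,0.3,0,0,-0.4],[0,0,0,0.3,0,0,-0.4],[0,0,0,0.3,0,0,-0.4],[0,0,0,0.3,0,0,-0.4],[0,0,0,0.3,0,0,-0.4]]'| grep -E 'pos|contact'
python3 -m jog '[[0,0,0,0.3,0,0,-0.4],[0,0,0,0.3,0,0,-0.4],[0,0,0,0.3,0,0,-0.4],[0,0,0,0.3,0,0,-0.4],[0,0,0,0.3,0,0,-0.4]]'| grep -E 'pos|contact'
```

```text
tool_pos: [0.695, -0.1139, -0.0106]
contact_force: [-0.2, -1.9, 0.1]
tool_pos: [0.6896, -0.0693, -0.0106]
contact_force: [0.9, -1.4, 0.0]
```

```bash

python3 -m jog '[[0,0,0,0.3,0,0,-0.4],[0,0,0,0.3,0,0,-0.4],[0,0,0,0.3,0,0,-0.4],[0,0,0,0.3,0,0,-0.4],[0,0,0,0.3,0,0,-0.4]]'| grep -E 'pos|contact'
python3 -m jog '[[0,0,0,0.3,0,0,-0.4],[0,0,0,0.3,0,0,-0.4],[0,0,0,0.3,0,0,-0.4],[0,0,0,0.3,0,0,-0.4],[0,0,0,0,0,0,-0.4]]'| grep -E 'pos|contact'
```

```text
tool_pos: [0.684, -0.0246, -0.0106]
contact_force: [-0.1, -2.6, 0.3]
tool_pos: [0.6794, 0.0118, -0.0107]
contact_force: [-1.2, 0.4, -0.4]
```

```bash

python3 -m jog '[[0,0,0,0.2,0,0,-0.4],[0,0,0,0.2,0,0,-0.4],[0,0,0,0.2,0,0,-0.4],[0,0,0,0.2,0,0,-0.4],[0,0,0,0,0,0,-0.4]]'| grep -E 'pos|contact'
python3 -m jog '[[0,0,0,0.07,0,0,-0.4],[0,0,0,0.07,0,0,-0.4],[0,0,0,0,0,0,-0.4]]'| grep -E 'pos|contact'
python3 -m jog '[[0,0,0,0.07,0,0,-0.4],[0,0,0,0,0,0,-0.4]]'| grep -E 'pos|contact'
```

```text
tool_pos: [0.6765, 0.0353, -0.0107]
contact_force: [0.4, 0.2, -0.4]
tool_pos: [0.6762, 0.0386, -0.0106]
contact_force: [-0.3, -0.6, -0.3]
tool_pos: [0.6759, 0.0407, -0.0106]
contact_force: [0.0, -0.7, -1.0]
```

```bash

python3 -m jog '[[0,0,0,0.06,0,0,-0.4],[0,0,0,0,0,0,-0.4]]'| grep -E 'pos|contact'
python3 -m jog '[[0,0,0,0.06,0,0,-0.4],[0,0,0,0,0,0,-0.4]]'| grep -E 'pos|contact'
```

```text
tool_pos: [0.6756, 0.041, -0.0106]
contact_force: [-1.0, -6.8, 0.3]
tool_pos: [0.6754, 0.0411, -0.0106]
contact_force: [-0.5, -10.4, 0.2]
```

```bash

python3 -m jog '[[0,0,0,0.06,0,0,-0.4],[0,0,0,0,0,0,-0.4]]'| grep -E 'contact'
python3 -m jog '[[0,0,0,-0.5,0,0,-0.4],[0,0,0,-0.5,0,-1,-0.4],[0,0,0,0,0,-1,-0.4],[0,0,0,0,0,-1,-0.4],[0,0,-1,0,-1,0,-0.4]]' |grep pos
python3 -m jog '[[0,0,-1,0,0,0,0.5],[0,0,-1,0,0,0,0.5],[0,0,-1,0,0,0,0.5],[0,0,-1,0,0,0,0.5],[0,0,-1,0,0,0,0.5]]' >/dev/null
python3 -m jog '[[0,0,-1,0,0,0,0.5],[0,0,-1,0,0,0,0.5],[0,0,-1,0,0,0,0.5],[0,0,-1,0,0,0,0.5],[0,0,-1,0,0,0,0.5]]' >/dev/null
python3 -m jog '[[0,0,-1,0,0,0,0.5],[0,0,-1,0,0,0,0.5],[0,0,-1,0,0,0,0.5],[0,0,-1,0,0,0,0.5],[0,0,-1,0,0,0,0.5]]' >/dev/null
python3 -m jog '[[0,0,-1,0,0,0,0.5],[0,0,-1,1,0,0,0.5],[0,0,0,1,0,0,0.5],[0,0,0,0,0,0,0.5]]'
python3 - <<'E'
from station import status,viewer
import pickle
from h import *
np.set_printoptions(precision=4,suppress=True)
c0=np.array([.7026,.1968]);a=.1215;Rz=np.array([[np.cos(a),-np.sin(a)],[np.sin(a),np.cos(a)]])
print('tool_b',(np.array(status.get_obs()['tool_pos'])[:2]-c0)@Rz)
d=viewer.get_image('scene');pickle.dump(d,open('pics/scene2.pkl','wb'))
i=d['img'].astype(int);m=((i[:,:,0]<112)&(i[:,:,0]-i[:,:,2]>15)&(i.sum(2)<230)).astype(np.uint8)
k,l,s,ce=cv2.connectedComponentsWithStats(m)
for j in range(1,k):
    w=p2w(d,[ce[j]],.026)[0,:2]
    if 100<s[j,4]<4000 and .4<w[0]<.8 and abs(w[1])<.3: print(s[j],w,(w-c0)@Rz)
E
```

```text
contact_force: [-0.1, -15.7, 0.7]
tool_pos: [0.6528, 0.0128, 0.084]
t: 29.8
tool_pos: [0.5878, 0.0084, 0.0789]
tool_rot: [0.193, -3.135, -0.002]
contact_force: [0.7, 0.3, -0.6]
opening: 0.064
grip_force: 0.0
tool_b [-0.1368 -0.1731]
[338 207  33  24 582] [0.5284 0.0705] [-0.1882 -0.1042]
[ 345  242   55   28 1098] [0.6769 0.1125] [-0.0357 -0.0806]
[ 238  269  174   16 1130] [0.7661 0.0084] [ 0.0402 -0.1948]
```

```bash

python3 -m jog '[[0,0,0,0,1,0,0.5],[0,0,0,0,1,0,0.5],[0,0,0,0,1,0,0.5],[0,0,0,0,0.3,1,0.5],[0,0,0,0,0,1,0.5]]' >/dev/null
python3 -m jog '[[0,0,0,0,0,0.8,0.5],[0,0,0,0,0,0.3,0.5],[0,0,0,0,0,0,0.5]]'|grep -E 'pos|contact'
python3 -m jog '[[0,0,0,-0.2,0,0,0.5],[0,0,0,-0.2,0,0,0.5],[0,0,0,-0.2,0,0,0.5],[0,0,0,-0.2,0,0,0.5],[0,0,0,0,0,0,0.5]]'|grep -E 'pos|contact'
python3 -m jog '[[0,0,0,-0.08,0,0,0.5],[0,0,0,-0.08,0,0,0.5],[0,0,0,0,0,0,0.5]]'|grep -E 'pos|contact'
```

```text
tool_pos: [0.5776, 0.1062, -0.0138]
contact_force: [0.1, 0.3, 1.0]
tool_pos: [0.6017, 0.109, -0.0135]
contact_force: [-0.1, -0.8, -0.0]
tool_pos: [0.606, 0.1096, -0.0136]
contact_force: [0.1, -0.8, -0.5]
```

```bash

python3 -m jog '[[0,0,0,-0.1,0,0,0.5],[0,0,0,0,0,0,0.5]]'|grep -E 'pos|contact'
python3 -m jog '[[0,0,0,-0.06,0,0,0.5],[0,0,0,0,0,0,0.5]]'|grep -E 'pos|contact'
```

```text
tool_pos: [0.6091, 0.11, -0.0135]
contact_force: [0.2, -0.7, 0.3]
tool_pos: [0.6105, 0.1101, -0.0137]
contact_force: [-0.2, 0.8, 0.1]
```

```bash

python3 -m jog '[[0,0,0,-0.05,0,0,0.5],[0,0,0,0,0,0,0.5]]'|grep -E 'pos|contact'
python3 -m jog '[[0,0,0,-0.05,0,0,0.5],[0,0,0,0,0,0,0.5]]'|grep -E 'pos|contact'
```

```text
tool_pos: [0.6116, 0.1102, -0.0138]
contact_force: [-3.3, -1.0, 1.5]
tool_pos: [0.6125, 0.1104, -0.0139]
contact_force: [-5.2, -0.9, 3.6]
```

```bash

python3 -m jog '[[0,0,0,-0.06,0,0,0.5],[0,0,0,0,0,0,0.5]]'|grep -E 'pos|contact'
python3 -m jog '[[0,0,0,-0.04,0,0,0.5],[0,0,0,0,0,0,0.5]]'|grep -E 'pos|contact'
python3 -m jog '[[0,0,0,0.4,0,0,0.5],[0,0,0,0.5,0,-1,0.5],[0,0,0,0,0,-1,0.5],[0,0,0,0,0,-1,0.5],[0,0,0,0.5,0,-1,0.5]]' >/dev/null
python3 -m jog '[[0,0,0,0.3,-1,-1,0.5],[0,0,0,0.5,-1,-1,0.5],[0,0,0,1,-1,0,0.5],[0,0,0,1,-1,0,0.5],[0,0,0,0,-1,0,0.5]]' >/dev/null
python3 -m jog '[[0,0,0,0,-1,0,0.5],[0,0,0,0,-1,0,0.5],[0,0,0,0,-1,0,0.5],[0,0,0,0,-1,0,0.5],[0,0,0,0,0,0,0.5]]'
python3 - <<'E'
from station import viewer
import pickle
from h import *
np.set_printoptions(precision=4,suppress=True)
c0=np.array([.7026,.1968]);a=.1205;Rz=np.array([[np.cos(a),-np.sin(a)],[np.sin(a),np.cos(a)]])
for n in('top','scene'):
    d=viewer.get_image(n);pickle.dump(d,open(f'pics/{n}3.pkl','wb'))
    # predicted seated slab: dark mask in a window around it, on top-plane in batten frame
    i=d['img'].astype(int)
    m=((i[:,:,0]<112)&(i[:,:,0]-i[:,:,2]>15)&(i.sum(2)<230)).astype(np.uint8)
    k,l,s,ce=cv2.connectedComponentsWithStats(m)
    for j in range(1,k):
        w=p2w(d,[ce[j]],.026)[0,:2];b=(w-c0)@Rz
        if 100<s[j,4]<4000 and .4<w[0]<.8 and abs(w[1])<.3:
            v,u=np.nonzero(l==j);q=(p2w(d,np.c_[u,v],.026)[:,:2]-c0)@Rz
            r=cv2.minAreaRect((q*1000).astype(np.float32));print(n,s[j],b,r)
E
```

```text
tool_pos: [0.6125, 0.1104, -0.014]
contact_force: [-12.2, -2.4, 8.8]
tool_pos: [0.6125, 0.1104, -0.0141]
contact_force: [-15.5, -2.5, 12.0]
t: 35.22
tool_pos: [0.5252, -0.1741, 0.1666]
tool_rot: [-0.189, 3.134, -0.001]
contact_force: [0.6, 0.1, 0.1]
opening: 0.0641
grip_force: 0.0
top [ 244  113  101   50 2030] [-0.033  -0.1223] ((-43.06816864013672, -167.00364685058594), (142.03298950195312, 335.4884033203125), 1.2098445892333984)
top [259 179  37  29 734] [-0.2185 -0.0928] ((-219.41493225097656, -92.24507141113281), (103.29688262939453, 84.047607421875), 73.00312805175781)
scene [338 208  33  23 518] [-0.1847 -0.1028] ((-189.21385192871094, -105.67642211914062), (92.48332214355469, 85.54837799072266), 72.78401947021484)
scene [345 242  56  28 979] [-0.0343 -0.0851] ((-38.417423248291016, -73.80608367919922), (98.24403381347656, 141.96949768066406), 1.4331631660461426)
scene [ 245  269  167   15 1039] [ 0.0408 -0.1899] ((32.69328308105469, -192.50888061523438), (427.8715515136719, 43.46588134765625), 89.86200714111328)
```

```bash
python3 - <<'E'
import pickle
from h import *
c0=np.array([.7026,.1968]);a=.1205;Rz=np.array([[np.cos(a),-np.sin(a)],[np.sin(a),np.cos(a)]])
def prof(d,B,z):
    P=np.c_[B@Rz.T+c0,np.full(len(B),z)];u=w2p(d,P).astype(np.float32)
    return cv2.remap(d['img'],u[:,:1],u[:,1:],cv2.INTER_LINEAR)[:,0].astype(int)
for n in('top','scene'):
    d=pickle.load(open(f'pics/{n}3.pkl','rb'))
    for x in(-.015,-.045,-.08):
        t=np.arange(-.02,.0141,.002);print(n,'x',x,'y -20..14:',*prof(d,np.c_[np.full(len(t),x),t],.024)[:,0])
        t=np.arange(-.152,-.127,.002);print(n,'x',x,'y -152..-128:',*prof(d,np.c_[np.full(len(t),x),t],.024)[:,0])
    for y in(-.02,-.07,-.12):
        t=np.arange(-.02,.0141,.002);print(n,'y',y,'x -20..14:',*prof(d,np.c_[t,np.full(len(t),y)],.024)[:,0])
        t=np.arange(-.11,-.081,.002);print(n,'y',y,'x -110..-82:',*prof(d,np.c_[t,np.full(len(t),y)],.024)[:,0])
E
```

```text
top x -0.015 y -20..14: 92 95 101 108 99 88 76 73 75 90 114 151 158 160 157 153 149 151
top x -0.015 y -152..-128: 99 101 104 102 95 84 73 64 57 53 52 60 67
top x -0.045 y -20..14: 87 92 107 110 106 90 78 74 87 105 138 158 165 160 155 154 151 148
top x -0.045 y -152..-128: 129 127 128 132 123 109 91 72 52 51 54 63 68
top x -0.08 y -20..14: 105 107 112 112 107 91 83 80 85 95 110 134 153 155 154 153 153 154
top x -0.08 y -152..-128: 132 125 119 114 112 106 88 71 54 51 52 59 66
top y -0.02 x -20..14: 80 82 87 97 102 104 89 79 76 81 91 108 123 135 142 144 144 144
top y -0.02 x -110..-82: 154 158 159 156 145 118 84 71 65 74 79 82 89 97 106
top y -0.07 x -20..14: 60 68 83 95 104 97 85 81 80 87 102 121 135 146 146 144 142 140
top y -0.07 x -110..-82: 90 92 94 91 82 65 47 30 41 49 53 54 57 66 70
top y -0.12 x -20..14: 58 57 57 63 66 64 58 53 55 60 69 81 92 98 101 96 93 93
top y -0.12 x -110..-82: 95 95 89 82 70 57 41 35 34 42 49 54 60 67 74
scene x -0.015 y -20..14: 105 111 132 178 135 113 104 105 108 127 160 201 198 191 187 187 188 188
scene x -0.015 y -152..-128: 141 142 143 140 105 79 69 
[... 179 characters left out ...]
7 78 80 110
scene x -0.08 y -20..14: 130 130 132 133 132 119 110 111 111 124 150 195 197 192 196 214 229 233
scene x -0.08 y -152..-128: 212 214 205 184 139 99 78 78 80 81 81 80 93
scene y -0.02 x -20..14: 110 107 106 107 116 123 129 122 106 105 107 96 86 79 88 121 152 179
scene y -0.02 x -110..-82: 216 219 215 212 207 205 213 218 215 207 159 117 113 111 121
scene y -0.07 x -20..14: 79 79 83 103 126 151 147 112 102 105 104 101 82 74 100 133 176 186
scene y -0.07 x -110..-82: 141 139 136 136 137 141 146 145 144 128 111 94 75 77 82
scene y -0.12 x -20..14: 79 80 80 82 91 96 92 86 76 73 73 73 75 81 94 117 124 117
scene y -0.12 x -110..-82: 141 140 141 141 143 144 146 148 144 137 110 77 73 79 87
```

```bash
python3 -c "
from station import finish_job
print(finish_job())"
```

```text
the job is handed in; nothing more can be done
None
```

The drawer front is in the corner stop, and I handed the job in at about 35 s: both edges were pressed to firm contact, and the last pictures show no gap along either batten. My first pass went too high, so the open fingers crossed above the face on either side of the knob, with no contact force recorded there or later at the knob. The offcut has not moved; I did not measure the other items again.

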